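# Charge the hand filler: clear the bottle, draw the plunger to the pointer and hold it

### The job

A bottle has been left on the base plate of the hand filler, hard against its plunger: first set that bottle upright on the bare table, off the plate and at least 15 cm from the plunger. Then take the plunger's black knob and draw the plunger straight up, without forcing it sideways so that it binds or drags, lifts or tips the filler, until its collar is level with the small pointer on the gauge post, still partway in its bore. Finish while holding it there in the gripper (it sinks back if released), and leave everything else on the table alone.

Things in the scene. Friction and masses are not known exactly. Their poses are not given: they have to be found in the camera images.
- filler: Loose 2.2 kg steel stand. Origin: on the bore axis at table level; z up. Base plate 10 mm thick, x -70 to +70, y -112 to +73 mm. Barrel on the origin: 38 mm diameter, top at 100 mm, upright bore 18 mm wide, 88 mm deep. Gauge post 8 mm thick at y = +55 mm, top at 152 mm; outlet pipe to x = -47 mm at the barrel's foot, 24 mm up.
- knob (a point): Centre of the plunger's black round knob, 40 mm diameter, 30 mm high, on the bore axis; z along it. Plunger: one loose rigid piece, 0.10 to 0.21 kg: knob, stem 14 mm thick, collar, then a rod 16 mm thick reaching 80 mm below the collar into the bore (2 mm play in diameter). Only gravity holds it; it lifts freely and is fully out after 80 mm.
- collar (a point): Middle of the plunger's steel collar, a disc 36 mm in diameter and 6 mm thick, 72 mm below the knob's centre; at the start it rests on the top of the barrel.
- pointer_tip (a point): Tip of the small level steel pointer on the gauge post, 25 mm from the bore axis in the filler's +y, beside the collar's path. Stiff on its post, 22 to 42 mm above the collar's middle at the start, more than 25 mm below the knob's centre. The collar's middle shall come to its height.
- bottle_mid (a point): Centre, half-way up (111 mm), of the full glass bottle on the filler's base plate, about 64 mm from the plunger in the filler's -y; z is its long axis. 222 mm high; body 77 mm diameter up to 132 mm, shoulder 58 mm to 170 mm, above it neck and black cap 34 mm in diameter, to be gripped from above; 0.5 kg. Like bottles stand at the back: not those.
- far_bottle: Another such bottle on the table behind the filler, 222 mm high, 77 mm in diameter; origin at the centre of its underside. Leave it alone.
- label_roll: White roll of labels lying flat on the right, 82 mm in diameter, 38 mm high; origin at its underside's centre. Leave it alone.
- tape_roll: Roll of tape lying flat on the left, 98 mm in diameter, 25 mm high; origin at its underside's centre. Leave it alone.
- cap_key: Ring key lying flat near the front right, 180 mm along its y, 53 mm wide, 14 mm high; origin at its underside's centre. Leave it alone.
- marker: Marker pen, 135 mm along its y, 17 mm thick, lying on a yellow pad (148 x 108 mm, 7 mm thick) at the front left; origin at its underside's centre. Leave it alone.
There are look-alikes about, which are no part of the job. What is shaped like the part that bears knob but pink or red is not meant.

How it is judged (in metres and radians):
On the way, in this order (a step that is already met when the one before it is completed fails the run):
1. the bottle stands upright and released on the table, off the filler's plate and at least 14 cm from the plunger (horizontal distance between bottle_mid and filler above 0.14 m and height (world z) of bottle_mid between 0.105 and 0.117 m and angle between bottle_mid's own z axis and vertical below 0.08 rad and contact force between the fingers and bottle below 0.3 N and contact force between bottle and filler below 0.1 N), for 0.2 s.
2. the plunger is drawn up in the gripper until its collar is level with the pointer (z of collar in the frame of pointer_tip between -0.008 and 0.008 m and contact force between the fingers and plunger above 1 N), for 0.3 s.
At the end, for the whole second after the job is handed in: The gripper holds the plunger with its collar level with the pointer (within 8 mm), upright in its bore and not wedged (under 20 N against the filler); the filler stands flat; the bottle stands upright, still and released on the table, off the plate, at least 14 cm from the plunger (all of step 2 and horizontal distance between collar and filler below 0.008 m and angle between the z axis of collar and the z axis of filler, either way round below 0.08 rad and contact force between plunger and filler below 20 N and angle between filler's own z axis and vertical below 0.03 rad and height (world z) of filler below 0.004 m and horizontal distance between bottle_mid and filler above 0.14 m and height (world z) of bottle_mid between 0.105 and 0.117 m and angle between bottle_mid's own z axis and vertical below 0.08 rad and linear speed of bottle below 0.02 m/s and contact force between bottle and filler below 0.1 N); the arm keeps its last pose, push and grip.
It fails at once if the plunger is pulled right out of the bore (z of collar in the frame of filler above 0.178 m).
It fails at once if the filler is dragged more than 20 mm, lifted or tipped (distance of filler from where it was at the start of the episode above 0.02 m or angle between filler's own z axis and vertical above 0.08 rad).
It fails at once if the bottle is tipped over (angle between bottle_mid's own z axis and vertical above 0.5 rad).
It fails at once if a bystander is pushed more than 30 mm (distance of any of far_bottle, label_roll, tape_roll, cap_key, marker from where it was at the start of the episode above 0.03 m).
It also fails if it takes over 40 s, if anything falls off the work surface, if the arm or the gripper's body presses on something with over 40 N, if the wrist force passes 120 N, or if a joint passes its speed limit or range.

### The arm

A 6-joint arm with a two-finger parallel gripper is mounted at the origin on a cart in front of the work surface, level with it; the furniture and walls round the work are solid. World frame = base frame: x ahead of the robot, y to its left, z up, the work surface at z = 0. Lengths are in m, angles in degrees, forces in N, time in s.
With the tool pointing down it reaches from about 0.35 to 0.95 m from the base axis. Payload 17.4 kg.
Tool frame: the origin (TCP) lies on the centre line of the jaws, within the pads' length; the fingertips stand 17 mm ahead of it and the grasp point (between the pads) lies 2 mm behind it; z points along the fingers, y is the line along which they close (so a half turn about z gives the same grasp; the last joint's range is limited). The gripper opens to 93 mm and grips with 3 to 60 N. Pads are 15 mm wide; open, the fingers measure 128 mm over their backs; the gripper's body (75 mm by 188 mm) begins 65 mm behind the grasp point.
Start: joints at [-76.077, 6.646, 82.598, -0, 90.757, -2.166], TCP at [0.187, -0.649, 0.236] pointing down, gripper open.
Joint ranges: [-162.19, 162.19], [-47.58, 125.68], [4.15, 143.07], [-65.23, 245.23], [0.69, 171.88], [-170.13, 170.13]. Speed limits (degrees/s): [108.29, 108.29, 127.2, 180, 180, 180].

### API

Orientations are given as a 3x3 rotation matrix whose columns are the frame's x, y, z axes.
In Python, from bench import manip gives the robot as it stands.
- The arm moves only by the tool move_arm, never from a script. Its arguments are lists of equal length, an entry for each row: "xyz": the shift along the tool's x, y, z in m, a list of three; "twist": the turn, a rotation vector about the tool's x, y, z in rad, a list of three. In form: {"xyz": [[x, y, z], ...], "twist": [[rx, ry, rz], ...]}. A call has 1 to 10 rows; each row shifts and turns the commanded pose from where the row before left it, along the tool's axes as they then stand; what a row does not reach is not made up. A row lasts 1/12 s, in which the tool goes at most 41.7 mm and 7.16 degrees, less where a joint would pass 70% of its speed; a pose out of reach is approached as far as the arm can. A call is refused whole if a number of a shift passes 0.0417 or a number of a turn 0.125, either way. A call with a gripper value outside its range is refused whole. "fingers" is the opening, from -1 (shut) to 1 (fully open), set as the call begins (left out, the last holds). The fingers move at their own pace and stop on an object; "newtons" is the grip in N (left out, the last holds). Time passes only in rows, so rows that do not move let the fingers close. It gives the time, the measured TCP pose, the force, the opening and the grip force at its end, in the units of the state.
- manip.sense(): the state, without advancing time (a new reading comes with each control period).
- manip.camera(name): name is "side" or "top" or "wrist"; returns the picture (384x512x3 uint8, blue, green, red); there is no depth.
- manip.get_calibration(name): a dict with "intrinsics" (3x3 intrinsics, pixels), "position" and "orientation" of the camera in the world; the wrist camera has in their place "hand_eye" (4x4, takes a point from camera to tool coordinates, whose origin is the TCP and whose axes are the flange's). Camera axes: x right, y up, looking along -z (the intrinsics and any distortion apply to the point x, -y, -z); pixel columns grow to the right and rows downward; lengths in m; the calibration is good to about 2 mm. A picture is of the moment at which its call begins: read the wrist's pose just before it. get_calibration takes no time and is no camera call.
- manip.job_done(): hands the job in; it is judged then, once.
Trained networks look in the newest picture that a camera, given by its name, has taken for a name from the list of things; names that differ only in an ending like _2 or _b are one class to them, and where a whole thing is asked for, a point or a joint stands for the part that bears it (a point fixed in the world has none). Each returns a list of dicts, best first, with "conf" (0 to 1); they miss things now and then, are a little off and sometimes report something else, mostly with a low value. They report only what shows in the picture. A call takes as long as a camera call. They do not tell look-alikes from the thing itself.
- manip.find_in(camera, target): "xy" ([column, row] in pixels, amid what is visible of it).
- manip.tip_of(camera, target): "xy" ([column, row] in pixels: a listed point, or the origin of a listed thing).
The state is a dict: "t": time; "qpos": joint angles; "joint_vel": joint speeds; "joint_torque": joint torques, N m; "eef_pos": TCP position; "ee_rot": TCP orientation; "wrist_force": force on the tool from outside, world axes, zero at the start; "wrist_torque": the same for the moment, N m; "grip_width": finger opening in m; "grasp_force": force on a finger pad.
Only numpy, scipy, OpenCV 4.12 (cv2) and the standard library are available. Lean on these libraries where they do the work, as an engineer would, in place of code of your own. Each camera call takes 0.05 s, during which the arm holds its last target. There are 200 camera calls.

## Working session

There is one attempt and no reset: what is moved stays moved. The work goes in short steps, Python scripts to look and compute and a tool call to move; the robot and the scene stay as the last step left them, time stands still between calls to the robot, and variables do not carry over. Pictures are saved under pics/ and viewed, at most 10 in all, crops included, and the job is handed in when it is done.

Besides the shell and the picture viewer there is one more tool, called after ">>>" by a JSON object that holds its "method" and its "body". move_arm: Moves the arm, as the interface text tells. Its arguments: {"type":"object","properties":{"xyz":{"type":"array"},"twist":{"type":"array"},"fingers":{"type":"number"},"newtons":{"type":"number"}},"required":["xyz","twist"]}

```bash
mkdir -p pics; python3 - <<'E'
from bench import manip
import cv2,numpy as np
s=manip.sense();print(s['t'],s['eef_pos'],s['ee_rot'],s['grip_width'])
for c in('side','top'):
    cv2.imwrite(f'pics/{c}0.png',manip.camera(c))
    k=manip.get_calibration(c);print(c,k)
    for n in('knob','collar','pointer_tip','bottle_mid','filler','far_bottle','label_roll','tape_roll','cap_key','marker'):
        print(n,[(np.round(d['xy']),round(d['conf'],2)) for d in manip.tip_of(c,n)][:4])
print(manip.get_calibration('wrist'))
E
```

```text
0.0 [ 0.18699251 -0.64837904  0.2349347 ] [[ 9.60841377e-01  2.77098863e-01 -2.62957384e-04]
 [ 2.77098983e-01 -9.60840742e-01  1.10572305e-03]
 [ 5.37344332e-05 -1.13528968e-03 -9.99999354e-01]] 0.092911596234681
side {'intrinsics': array([[373.56174546,   0.        , 252.56360488],
       [  0.        , 373.56174546, 195.37193331],
       [  0.        ,   0.        ,   1.        ]]), 'position': array([0.60864549, 0.80082429, 1.02615966]), 'orientation': array([[-0.99757288, -0.05983847,  0.035605  ],
       [ 0.0680985 , -0.73177037,  0.67814063],
       [-0.01452422,  0.67891935,  0.73406919]])}
knob [(array([228., 241.]), 0.83), (array([295., 199.]), 0.7), (array([249., 200.]), 0.6)]
collar [(array([296., 217.]), 0.86), (array([247., 216.]), 0.57), (array([228., 256.]), 0.52)]
pointer_tip [(array([249., 215.]), 0.53)]
bottle_mid [(array([245., 198.]), 0.71)]
filler [(array([248., 235.]), 0.6)]
far_bottle [(array([194., 234.]), 0.74)]
label_roll [(array([246., 144.]), 0.62), (array([308., 312.]), 0.5)]
tape_roll [(array([244., 313.]), 0.63)]
cap_key [(array([293., 165.]), 0.74), 
[... 847 characters left out ...]
6), (array([226., 188.]), 0.35)]
tape_roll [(array([148., 184.]), 0.61), (array([250., 184.]), 0.23)]
cap_key [(array([325., 251.]), 0.84)]
marker [(array([143., 232.]), 0.75)]
{'intrinsics': array([[327.13445085,   0.        , 260.80667396],
       [  0.        , 327.13445085, 189.24342995],
       [  0.        ,   0.        ,   1.        ]]), 'hand_eye': array([[-1.60651752e-04,  9.67582115e-01,  2.52556579e-01,
         6.92670002e-02],
       [ 9.99999987e-01,  1.50707176e-04,  5.87202331e-05,
        -1.12430886e-03],
       [ 1.87545583e-05,  2.52556585e-01, -9.67582126e-01,
        -1.50670025e-01],
       [ 0.00000000e+00,  0.00000000e+00,  0.00000000e+00,
         1.00000000e+00]])}
```

View both.

```bash
python3 - <<'E'
import cv2
a=cv2.imread('pics/side0.png')[130:340,140:380];cv2.imwrite('pics/s1.png',cv2.resize(a,None,fx=2.8,fy=2.8,interpolation=2))
a=cv2.imread('pics/top0.png')[100:300,120:390];cv2.imwrite('pics/t1.png',cv2.resize(a,None,fx=2.9,fy=2.9,interpolation=2))
E
```

```text
(no output)
```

View pics/s1.png

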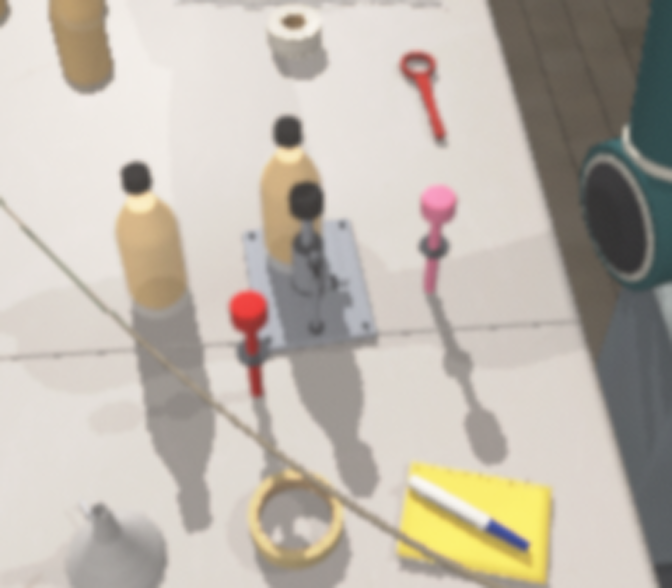

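View pics/t1.png

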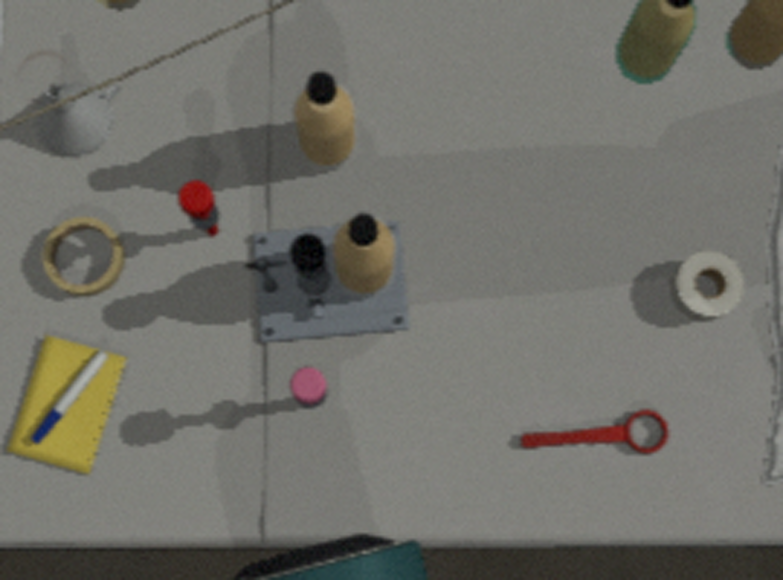

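```bash
cat >h.py <<'E'
from bench import manip
import cv2,numpy as np
def ray(c,uv,s=None):
    k=manip.get_calibration(c);K=np.array(k['intrinsics'])
    v=np.linalg.solve(K,[uv[0],uv[1],1])*[1,-1,-1]
    if c=='wrist':
        T=np.eye(4);T[:3,:3]=s['ee_rot'];T[:3,3]=s['eef_pos'];T=T@k['hand_eye'];p,R=T[:3,3],T[:3,:3]
    else:p,R=np.array(k['position']),np.array(k['orientation'])
    d=R@v;return p,d/np.linalg.norm(d)
def tri(*rs):
    A=sum(np.eye(3)-np.outer(d,d) for p,d in rs);b=sum((np.eye(3)-np.outer(d,d))@p for p,d in rs)
    x=np.linalg.solve(A,b);return x.round(4),[round(float(np.linalg.norm((np.eye(3)-np.outer(d,d))@(x-p)))*1000,1) for p,d in rs]
def atz(r,z):p,d=r;return (p+d*(z-p[2])/d[2]).round(4)
E
python3 - <<'E'
from h import *
for n,a,b in[('knob',(249.3,201),(226.5,187)),('cap',(243,176.4),(244.8,178.6)),('mid',(245,198),(246,186)),('fil',(248,235),(229,197)),('ptr',(249,215),(220,193)),('coll',(247,216),(229,189)),('far',(194,234),(234,148))]:
    print(n,tri(ray('side',a),ray('top',b)))
print('plate corners top z.01',[atz(ray('top',(120+u/2.9,100+v/2.9)),.01) for u,v in((252,237),(397,226),(408,326),(261,342))])
print('plate side',[atz(ray('side',(140+u/2.8,130+v/2.8)),.01) for u,v in((244,231),(346,219),(376,335),(266,352))])
# cord: intersect planes
f=lambda c,a,b:(ray(c,a)[0],np.cross(ray(c,a)[1],ray(c,b)[1]))
p1,n1=f('side',(140,201),(310,340));p2,n2=f('top',(120,143),(220,100))
d=np.cross(n1,n2);d/=np.linalg.norm(d);x=np.linalg.solve([n1,n2,d],[n1@p1,n2@p2,0]);print('cord',[(x+d*t).round(2) for t in np.linspace(-1.2,1.2,9)])
for n,c in(('label',(365,202)),('key',(325,251)),('pink',(120+309/2.9,100+385/2.9))):print(n,atz(ray('top',c),.02))
E
```

```text
knob (array([0.5795, 0.0357, 0.1737]), [0.7, 0.7])
cap (array([ 0.595 , -0.0239,  0.2226]), [1.5, 1.5])
mid (array([ 0.5927, -0.027 ,  0.1209]), [2.6, 2.6])
fil (array([ 0.5845,  0.0341, -0.0027]), [2.4, 2.4])
ptr (array([0.5759, 0.0576, 0.1298]), [6.4, 6.4])
coll (array([0.5889, 0.031 , 0.0972]), [1.3, 1.3])
far (array([ 7.692e-01,  1.700e-02, -2.000e-04]), [2.0, 2.0])
plate corners top z.01 [array([0.6363, 0.1148, 0.01  ]), array([ 0.6502, -0.0669,  0.01  ]), array([ 0.5231, -0.0797,  0.01  ]), array([0.5035, 0.1015, 0.01  ])]
plate side [array([ 0.6552, -0.0624,  0.01  ]), array([ 0.5242, -0.0721,  0.01  ]), array([0.5051, 0.1085, 0.01  ]), array([0.6339, 0.1221, 0.01  ])]
cord [array([ 1.33, -0.59, -0.14]), array([ 1.17, -0.36, -0.02]), array([ 1.01, -0.13,  0.09]), array([0.85, 0.09, 0.21]), array([0.69, 0.32, 0.32]), array([0.53, 0.55, 0.43]), array([0.38, 0.78, 0.55]), array([0.22, 1.  , 0.66]), array([0.06, 1.23, 0.78])]
label [ 0.5584 -0.4544  0.02  ]
key [ 0.3838 -0.3042  0.02  ]
pink [0.4491 0.0415 0.02  ]
```

```bash
cat >>h.py <<'E'
def plan(target,yaw,n,nt=None):
    "rows to world target with tool x at yaw (deg), tool down"
    from scipy.spatial.transform import Rotation as Rn
    s=manip.sense();R=np.array(s['ee_rot']);p=np.array(s['eef_pos'])
    c,q=np.cos(np.radians(yaw)),np.sin(np.radians(yaw))
    G=np.array([[c,q,0],[q,-c,0],[0,0,-1.]])
    tv=Rn.from_matrix(R.T@G).as_rotvec();step=(np.array(target)-p)/n;nt=nt or n
    print('t',s['t'],'twist/row',(tv/nt).round(4),'total shift in tool',(R.T@(np.array(target)-p)).round(4))
    for i in range(n):
        print((R.T@step).round(4).tolist())
        if i<nt:R=R@Rn.from_rotvec(tv/nt).as_matrix()
E
python3 -c "
from h import *
plan((.587,-.03,.31),95.7,20,20)"
```

```text
t 1.1 twist/row [-0.     -0.     -0.0695] total shift in tool [ 0.5557 -0.4835 -0.0743]
[0.0278, -0.0242, -0.0037]
[0.0294, -0.0222, -0.0037]
[0.0309, -0.0201, -0.0037]
[0.0322, -0.0179, -0.0037]
[0.0334, -0.0156, -0.0037]
[0.0344, -0.0133, -0.0037]
[0.0352, -0.0109, -0.0037]
[0.0359, -0.0084, -0.0037]
[0.0364, -0.0059, -0.0037]
[0.0367, -0.0033, -0.0037]
[0.0368, -0.0008, -0.0037]
[0.0368, 0.0018, -0.0037]
[0.0366, 0.0043, -0.0037]
[0.0362, 0.0069, -0.0037]
[0.0356, 0.0093, -0.0037]
[0.0349, 0.0118, -0.0037]
[0.034, 0.0142, -0.0037]
[0.0329, 0.0165, -0.0037]
[0.0317, 0.0188, -0.0037]
[0.0303, 0.0209, -0.0037]
```

>>> {"method": "move_arm", "body": {"xyz": [[0.028,-0.024,-0.0075],[0.029,-0.022,-0.0075],[0.031,-0.02,-0.0075],[0.032,-0.018,-0.0075],[0.033,-0.016,-0.0075],[0.034,-0.013,-0.0075],[0.035,-0.011,-0.0075],[0.036,-0.008,-0.0075],[0.036,-0.006,-0.0075],[0.037,-0.003,-0.0075]], "twist": [[0,0,-0.07],[0,0,-0.07],[0,0,-0.07],[0,0,-0.07],[0,0,-0.07],[0,0,-0.07],[0,0,-0.07],[0,0,-0.07],[0,0,-0.07],[0,0,-0.07]], "fingers": 1}}

```text
t: 1.93
eef_pos: [0.3863, -0.3383, 0.3113]
ee_rot: [[0.554, 0.833, 0.0], [0.833, -0.554, -0.0], [-0.0, 0.001, -1.0]]
wrist_force: [0.7, -0.2, 0.5]
grip_width: 0.093
grasp_force: 0.0
```

>>> {"method": "move_arm", "body": {"xyz": [[0.037,-0.001,0],[0.037,0.002,0],[0.037,0.004,0],[0.036,0.007,0],[0.036,0.009,0],[0.035,0.012,0],[0.034,0.014,0],[0.033,0.016,0],[0.032,0.019,0],[0.03,0.021,0]], "twist": [[0,0,-0.07],[0,0,-0.07],[0,0,-0.07],[0,0,-0.07],[0,0,-0.07],[0,0,-0.07],[0,0,-0.07],[0,0,-0.07],[0,0,-0.07],[0,0,-0.06]]}}

```text
t: 2.77
eef_pos: [0.5839, -0.0259, 0.3109]
ee_rot: [[-0.104, 0.995, 0.001], [0.995, 0.104, -0.0], [-0.0, 0.0, -1.0]]
wrist_force: [0.1, -0.8, 0.1]
grip_width: 0.093
grasp_force: 0.0
```

```bash
python3 - <<'E'
from h import *
s=manip.sense();im=manip.camera('wrist');s2=manip.sense()
print(s['t'],s['eef_pos'],np.array(s['ee_rot']).round(3).tolist(),s2['eef_pos'])
cv2.imwrite('pics/w1.png',im)
for n in('knob','bottle_mid','pointer_tip','filler'):
    print(n,[(np.round(d['xy'],1),round(d['conf'],2)) for d in manip.tip_of('wrist',n)][:3])
E
```

```text
2.7667 [ 0.5839162  -0.02585249  0.31086681] [[-0.104, 0.995, 0.001], [0.995, 0.104, -0.0], [-0.0, 0.0, -1.0]] [ 0.58612437 -0.02172599  0.30999683]
knob [(array([102.3,  89.2]), 0.57)]
bottle_mid []
pointer_tip []
filler []
```

View pics/w1.png

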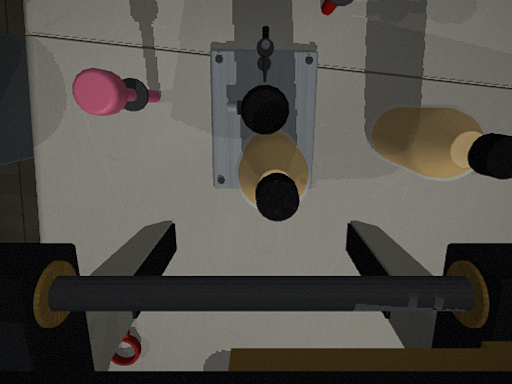

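```bash
cat >>h.py <<'E'
def blobs(im,lo=300,hi=9000):
    m=(im.max(2)<45).astype(np.uint8)
    n,l,st,c=cv2.connectedComponentsWithStats(m)
    return [(st[i].tolist(),c[i].round(1).tolist()) for i in range(1,n) if lo<st[i][4]<hi]
E
python3 - <<'E'
from h import *
s=manip.sense();im=manip.camera('wrist');cv2.imwrite('pics/w2.png',im)
print(s['t'],s['eef_pos'],np.array(s['ee_rot'])[:2,0])
for b in blobs(im):print(b)
for z in(.222,.205):print('cap',z,atz(ray('wrist',(277,196),s),z))
print('knob',atz(ray('wrist',(265,106),s),.18))
E
```

```text
3.0167 [ 0.58312609 -0.02792865  0.31060006] [-0.09958846  0.99502869]
([0, 0, 34, 164, 4511], [13.8, 84.2])
([257, 24, 18, 56, 471], [265.0, 50.8])
([123, 77, 26, 32, 442], [137.0, 92.5])
([237, 82, 53, 50, 1963], [264.7, 106.6])
([470, 130, 42, 46, 1586], [492.9, 152.0])
([257, 170, 44, 49, 1651], [278.3, 194.1])
cap 0.222 [ 0.5943 -0.0238  0.222 ]
cap 0.205 [ 0.5957 -0.0285  0.205 ]
knob [0.579 0.041 0.18 ]
```

>>> {"method": "move_arm", "body": {"xyz": [[0.001,0.006,0.01],[0.001,0.006,0.015],[0,0,0.02],[0,0,0.02],[0,0,0.02],[0,0,0.015],[0,0,0.007],[0,0,0],[0,0,0]], "twist": [[0,0,0],[0,0,0],[0,0,0],[0,0,0],[0,0,0],[0,0,0],[0,0,0],[0,0,0],[0,0,0]]}}

```text
t: 3.82
eef_pos: [0.5952, -0.0248, 0.2039]
ee_rot: [[-0.099, 0.995, 0.0], [0.995, 0.099, -0.0], [-0.0, 0.0, -1.0]]
wrist_force: [-0.3, -0.4, 0.9]
grip_width: 0.0932
grasp_force: 0.0
```

>>> {"method": "move_arm", "body": {"xyz": [[0,0,0],[0,0,0],[0,0,0],[0,0,0],[0,0,0],[0,0,0],[0,0,0],[0,0,0]], "twist": [[0,0,0],[0,0,0],[0,0,0],[0,0,0],[0,0,0],[0,0,0],[0,0,0],[0,0,0]], "fingers": -1, "newtons": 30}}

```text
t: 4.48
eef_pos: [0.595, -0.0246, 0.2037]
ee_rot: [[-0.1, 0.995, 0.0], [0.995, 0.1, 0.0], [0.0, 0.0, -1.0]]
wrist_force: [-0.0, -0.3, 1.3]
grip_width: 0.0439
grasp_force: 0.0
```

>>> {"method": "move_arm", "body": {"xyz": [[0,0,0],[0,0,0],[0,0,0],[0,0,0],[0,0,0],[0,0,0]], "twist": [[0,0,0],[0,0,0],[0,0,0],[0,0,0],[0,0,0],[0,0,0]]}}

```text
t: 4.98
eef_pos: [0.595, -0.0246, 0.2036]
ee_rot: [[-0.1, 0.995, -0.0], [0.995, 0.1, 0.0], [0.0, -0.0, -1.0]]
wrist_force: [0.1, 0.4, -2.6]
grip_width: 0.0331
grasp_force: 30.0
```

>>> {"method": "move_arm", "body": {"xyz": [[0,0,-0.003],[-0.001,0,-0.006],[-0.001,0,-0.008],[-0.003,0,-0.008],[-0.01,-0.002,-0.005],[-0.02,-0.004,0],[-0.025,-0.004,0],[-0.03,-0.005,0],[-0.03,-0.005,0],[-0.025,-0.005,0]], "twist": [[0,0,0],[0,0,0],[0,0,0],[0,0,0],[0,0,0],[0,0,0],[0,0,0],[0,0,0],[0,0,0],[0,0,0]]}}

```text
t: 5.82
eef_pos: [0.5842, -0.1739, 0.2343]
ee_rot: [[-0.099, 0.995, 0.0], [0.995, 0.099, -0.001], [-0.001, 0.0, -1.0]]
wrist_force: [0.3, -0.6, -5.2]
grip_width: 0.0332
grasp_force: 30.0
```

>>> {"method": "move_arm", "body": {"xyz": [[-0.02,-0.005,0],[-0.015,0,0],[-0.01,0,0],[-0.005,0,0.002],[0,0,0.008],[0,0,0.008],[0,0,0.007],[0,0,0.004],[0,0,0],[0,0,0]], "twist": [[0,0,0],[0,0,0],[0,0,0],[0,0,0],[0,0,0],[0,0,0],[0,0,0],[0,0,0],[0,0,0],[0,0,0]]}}

```text
t: 6.65
eef_pos: [0.5846, -0.2211, 0.2044]
ee_rot: [[-0.1, 0.995, -0.0], [0.995, 0.1, 0.0], [0.0, -0.0, -1.0]]
wrist_force: [0.3, 0.8, -4.2]
grip_width: 0.0332
grasp_force: 30.0
```

>>> {"method": "move_arm", "body": {"xyz": [[0,0,0.004],[0,0,0.003],[0,0,0.002],[0,0,0.001],[0,0,0]], "twist": [[0,0,0],[0,0,0],[0,0,0],[0,0,0],[0,0,0]]}}

```text
t: 7.07
eef_pos: [0.5845, -0.2216, 0.1943]
ee_rot: [[-0.1, 0.995, -0.0], [0.995, 0.1, 0.0], [0.0, -0.0, -1.0]]
wrist_force: [0.3, 0.4, -4.9]
grip_width: 0.0333
grasp_force: 30.0
```

>>> {"method": "move_arm", "body": {"xyz": [[0,0,0.001],[0,0,0.0005],[0,0,0]], "twist": [[0,0,0],[0,0,0],[0,0,0]]}}

```text
t: 7.32
eef_pos: [0.5847, -0.2217, 0.1936]
ee_rot: [[-0.1, 0.995, 0.001], [0.995, 0.1, -0.0], [-0.0, 0.001, -1.0]]
wrist_force: [0.2, 0.7, -1.2]
grip_width: 0.0337
grasp_force: 30.0
```

Touching down; release.

>>> {"method": "move_arm", "body": {"xyz": [[0,0,0.0005],[0,0,0]], "twist": [[0,0,0],[0,0,0]]}}

```text
t: 7.48
eef_pos: [0.5849, -0.2217, 0.1935]
ee_rot: [[-0.1, 0.995, 0.001], [0.995, 0.1, -0.0], [-0.001, 0.001, -1.0]]
wrist_force: [-2.2, 0.0, 5.4]
grip_width: 0.0333
grasp_force: 30.0
```

>>> {"method": "move_arm", "body": {"xyz": [[0,0,0],[0,0,0],[0,0,0],[0,0,0],[0,0,0],[0,0,0],[0,0,0]], "twist": [[0,0,0],[0,0,0],[0,0,0],[0,0,0],[0,0,0],[0,0,0],[0,0,0]], "fingers": 1}}

```text
t: 8.07
eef_pos: [0.5846, -0.2216, 0.1926]
ee_rot: [[-0.1, 0.995, -0.0], [0.995, 0.1, 0.0], [0.0, -0.0, -1.0]]
wrist_force: [0.2, 0.5, 0.7]
grip_width: 0.0753
grasp_force: 0.0
```

>>> {"method": "move_arm", "body": {"xyz": [[0,0,-0.01],[0,0,-0.02],[0,0,-0.03],[0,0,-0.03],[0,0,-0.01],[0,0,0],[0.005,0,0],[0.01,-0.001,0],[0.02,-0.001,0],[0.03,0,0]], "twist": [[0,0,0],[0,0,0],[0,0,0],[0,0,0],[0,0,0],[0,0,0],[0,0,0],[0,0,0],[0,0,0],[0,0,0]]}}

```text
t: 8.9
eef_pos: [0.5754, -0.1569, 0.2904]
ee_rot: [[-0.098, 0.995, -0.003], [0.995, 0.098, 0.001], [0.001, -0.003, -1.0]]
wrist_force: [0.8, 0.7, -0.4]
grip_width: 0.0932
grasp_force: 0.0
```

>>> {"method": "move_arm", "body": {"xyz": [[0.035,0,0],[0.035,0,0],[0.03,0,0],[0.02,0,0],[0.01,0,0],[0,0,0],[0,0,0]], "twist": [[0,0,0],[0,0,0],[0,0,0],[0,0,0],[0,0,0],[0,0,0],[0,0,0]]}}

```text
t: 9.48
eef_pos: [0.563, -0.0278, 0.2919]
ee_rot: [[-0.101, 0.995, -0.001], [0.995, 0.101, -0.0], [-0.0, -0.001, -1.0]]
wrist_force: [0.8, 0.3, 0.1]
grip_width: 0.0929
grasp_force: 0.0
```

```bash
python3 - <<'E'
from h import *
s=manip.sense();im=manip.camera('wrist');cv2.imwrite('pics/w3.png',im)
print(s['t'],s['eef_pos'])
for b in blobs(im):print(b)
a=manip.camera('side');print(manip.tip_of('side','pointer_tip'),manip.tip_of('wrist','pointer_tip'),manip.tip_of('wrist','knob'))
a=a[150:280,170:330]
b=cv2.resize(a,None,fx=2.5,fy=2.5,interpolation=2)
cv2.imwrite('pics/c3.png',np.hstack([im[:,100:460],np.pad(b[:384],((0,384-min(384,b.shape[0])),(0,0),(0,0)))]))
E
```

```text
9.4833 [ 0.56299021 -0.02776669  0.29190237]
([0, 0, 40, 168, 5618], [16.8, 84.8])
([274, 21, 25, 60, 608], [286.4, 51.2])
([138, 77, 25, 35, 444], [150.8, 94.0])
([265, 84, 53, 53, 2170], [291.6, 109.6])
[{'xy': [248.7, 211.9], 'conf': 0.55}] [{'xy': [286.5, 80.1], 'conf': 0.57}] [{'xy': [116.2, 90.1], 'conf': 0.89}, {'xy': [290.4, 108.4], 'conf': 0.76}]
```

View pics/c3.png

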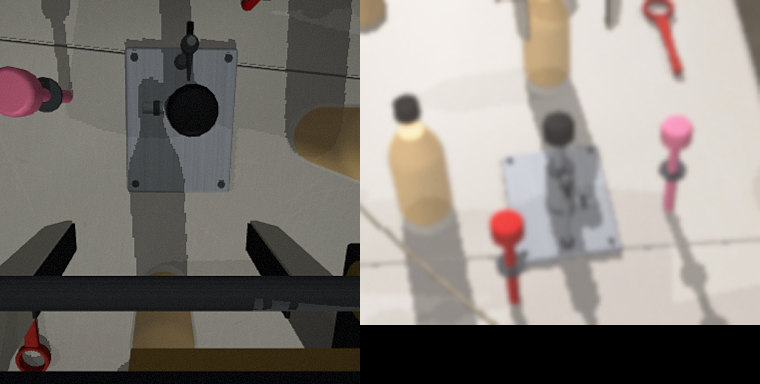

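```bash
python3 - <<'E'
from h import *
s=manip.sense();print(s['eef_pos'])
w=ray('wrist',(291.5,110),s)
print('knob',tri(w,ray('side',(249.3,201)),ray('top',(226.5,187))),atz(w,.18),tri(w,ray('side',(249.3,201))))
r=ray('wrist',(287.5,80.5),s)
print('ptr',tri(r,ray('side',(248.7,212.5))),[atz(r,z) for z in(.125,.13,.135,.14,.145)])
E
```

```text
[ 0.56325712 -0.0287364   0.29240965]
knob (array([0.5797, 0.0374, 0.1753]), [2.0, 0.8, 2.0]) [0.5799 0.0394 0.18  ] (array([0.5796, 0.0394, 0.1777]), [0.5, 0.5])
ptr (array([0.5796, 0.0627, 0.1504]), [3.3, 3.3]) [array([0.578 , 0.0648, 0.125 ]), array([0.5777, 0.0645, 0.13  ]), array([0.5773, 0.0641, 0.135 ]), array([0.577 , 0.0638, 0.14  ]), array([0.5766, 0.0634, 0.145 ])]
```

>>> {"method": "move_arm", "body": {"xyz": [[0.015,-0.017,-0.002],[0.015,-0.017,-0.002],[0.015,-0.017,-0.002],[0.015,-0.017,-0.002],[0.015,-0.017,-0.002],[0.014,-0.014,0],[0,0,0],[0,0,0],[0,0,0]], "twist": [[0,0,0],[-0.1,0,0],[-0.1,0,0],[-0.1,0,0],[-0.1,0,0],[-0.1,0,0],[-0.1,0,0],[-0.1,0,0],[0,0,0]]}}

```text
t: 10.48
eef_pos: [0.4648, 0.0514, 0.2828]
ee_rot: [[-0.099, 0.767, 0.634], [0.995, 0.076, 0.063], [0.0, 0.637, -0.77]]
wrist_force: [-1.0, -0.4, -2.2]
grip_width: 0.093
grasp_force: 0.0
```

>>> {"method": "move_arm", "body": {"xyz": [[0,0,0],[0,0,0]], "twist": [[0,0,0],[0,0,0]]}}

```text
t: 10.65
eef_pos: [0.4643, 0.0513, 0.2892]
ee_rot: [[-0.099, 0.765, 0.636], [0.995, 0.076, 0.063], [-0.0, 0.64, -0.769]]
wrist_force: [0.5, -0.5, 0.8]
grip_width: 0.0932
grasp_force: 0.0
```

```bash
python3 - <<'E'
from h import *
s=manip.sense();im=manip.camera('wrist');cv2.imwrite('pics/w4.png',im)
import pickle;pickle.dump({k:s[k] for k in('t','eef_pos','ee_rot')},open('s4.pkl','wb'))
print(s['t'],s['eef_pos'],np.array(s['ee_rot']).round(3).tolist())
for n in('pointer_tip','knob','collar'):print(n,[(np.round(d['xy'],1),round(d['conf'],2)) for d in manip.tip_of('wrist',n)][:3])
E
```

```text
10.65 [0.46434898 0.0513227  0.28917514] [[-0.099, 0.765, 0.636], [0.995, 0.076, 0.063], [-0.0, 0.64, -0.769]]
pointer_tip [(array([250.4, 172.2]), 0.74)]
knob [(array([277.7, 202.4]), 0.95), (array([320.5,  77.6]), 0.6), (array([114.2, 211.6]), 0.59)]
collar [(array([274.8,  80. ]), 0.67), (array([ 89.4, 193. ]), 0.63), (array([229.9, 184. ]), 0.57)]
```

View pics/w4.png

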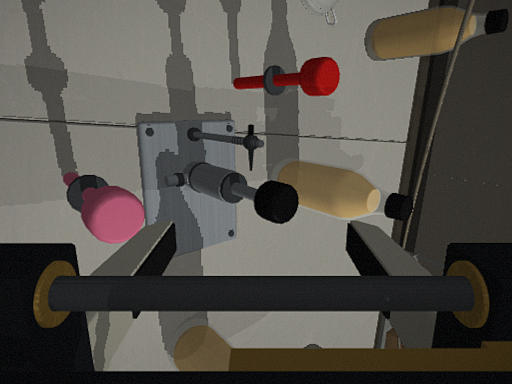

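```bash
python3 - <<'E'
from h import *
import pickle;s=pickle.load(open('s4.pkl','rb'))
def atx(r,x):p,d=r;return (p+d*(x-p[0])/d[0]).round(4)
for n,uv,x in(('knob',(277.5,202),.58),('collar',(231,186),.58),('ptr',(250.3,168),.5775),('ptrnet',(250.4,172.2),.5775)):
    r=ray('wrist',uv,s);print(n,atx(r,x))
print(tri(ray('wrist',(250.3,168.5),s),ray('side',(248.7,212.5))))
im=cv2.imread('pics/w4.png')[110:230,180:310];cv2.imwrite('pics/c4.png',cv2.resize(im,None,fx=4.5,fy=4.5,interpolation=2))
E
```

```text
knob [0.58   0.0399 0.1787]
collar [0.58   0.0407 0.0985]
ptr [0.5775 0.0673 0.1353]
ptrnet [0.5775 0.0629 0.1359]
(array([0.579 , 0.0627, 0.1419]), [7.0, 7.0])
```

View pics/c4.png

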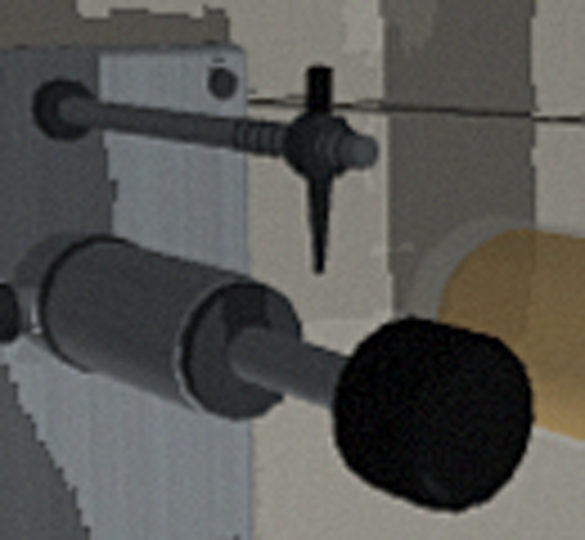

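>>> {"method": "move_arm", "body": {"xyz": [[0,0,0],[0,0,0],[0,0,0],[0,0,0],[0,0,0],[0,0,0],[0,0,0],[-0.0125,0.03,0],[-0.012,0.04,0],[0,0.03,0]], "twist": [[0.1,0,0],[0.1,0,0],[0.1,0,0],[0.1,0,0],[0.1,0,0],[0.1,0,0],[0.1,0,0],[0,0,0],[0,0,0],[0,0,0]]}}

```text
t: 11.68
eef_pos: [0.5689, 0.036, 0.2872]
ee_rot: [[-0.099, 0.995, -0.006], [0.995, 0.099, -0.001], [-0.001, -0.006, -1.0]]
wrist_force: [-0.5, -0.4, 0.1]
grip_width: 0.0931
grasp_force: 0.0
```

>>> {"method": "move_arm", "body": {"xyz": [[0,0.012,0.01],[0,0,0.01],[0,0,0],[0,0,0]], "twist": [[0,0,0],[0,0,0],[0,0,0],[0,0,0]]}}

```text
t: 12.02
eef_pos: [0.5774, 0.0385, 0.2669]
ee_rot: [[-0.1, 0.995, -0.007], [0.995, 0.1, -0.001], [-0.0, -0.007, -1.0]]
wrist_force: [0.5, -0.2, 1.1]
grip_width: 0.0931
grasp_force: 0.0
```

```bash
python3 - <<'E'
from h import *
s=manip.sense();im=manip.camera('wrist');cv2.imwrite('pics/w5.png',im)
print(s['t'],s['eef_pos'],np.array(s['ee_rot']).round(3).tolist())
for b in blobs(im,900):print(b,[atz(ray('wrist',b[1],s),z)for z in(.175,.19)])
E
```

```text
12.0167 [0.5773722  0.03852134 0.26689482] [[-0.1, 0.995, -0.007], [0.995, 0.1, -0.001], [-0.0, -0.007, -1.0]]
([0, 0, 22, 201, 2149], [6.5, 108.7]) [array([0.3861, 0.0871, 0.175 ]), array([0.3975, 0.0884, 0.19  ])]
([239, 100, 54, 127, 3150], [265.1, 183.9]) [array([0.5781, 0.0503, 0.175 ]), array([0.5776, 0.054 , 0.19  ])]
```

>>> {"method": "move_arm", "body": {"xyz": [[0,0.0024,0],[0,0,0.01],[0,0,0.015],[0,0,0.02],[0,0,0.02],[0,0,0.015],[0,0,0.008],[0,0,0.003],[0,0,0],[0,0,0]], "twist": [[-0.007,0,0],[0,0,0],[0,0,0],[0,0,0],[0,0,0],[0,0,0],[0,0,0],[0,0,0],[0,0,0],[0,0,0]], "fingers": 1}}

```text
t: 12.9
eef_pos: [0.5809, 0.0388, 0.1768]
ee_rot: [[-0.1, 0.995, 0.002], [0.995, 0.1, 0.0], [-0.0, 0.002, -1.0]]
wrist_force: [-0.0, 0.1, 0.9]
grip_width: 0.0924
grasp_force: 0.0
```

>>> {"method": "move_arm", "body": {"xyz": [[0,0,0],[0,0,0],[0,0,0],[0,0,0],[0,0,0],[0,0,0],[0,0,0]], "twist": [[0,0,0],[0,0,0],[0,0,0],[0,0,0],[0,0,0],[0,0,0],[0,0,0]], "fingers": -0.08, "newtons": 5}}

```text
t: 13.48
eef_pos: [0.5807, 0.0388, 0.1761]
ee_rot: [[-0.1, 0.995, 0.001], [0.995, 0.1, -0.0], [-0.0, 0.001, -1.0]]
wrist_force: [0.3, -0.2, 0.0]
grip_width: 0.0509
grasp_force: 0.0
```

>>> {"method": "move_arm", "body": {"xyz": [[0,0,0],[0,0,0],[0,0,0],[0,0,0],[0,0,0],[0,0,0]], "twist": [[0,0,0],[0,0,0],[0,0,0],[0,0,0],[0,0,0],[0,0,0]], "fingers": -1, "newtons": 8}}

```text
t: 13.98
eef_pos: [0.5807, 0.0388, 0.176]
ee_rot: [[-0.1, 0.995, 0.001], [0.995, 0.1, -0.0], [-0.0, 0.001, -1.0]]
wrist_force: [-0.7, -0.1, 1.0]
grip_width: 0.0398
grasp_force: 8.0
```

>>> {"method": "move_arm", "body": {"xyz": [[0,0,-0.002],[0,0,-0.003],[0,0,-0.003],[0,0,-0.002],[0,0,0]], "twist": [[0,0,0],[0,0,0],[0,0,0],[0,0,0],[0,0,0]], "newtons": 12}}

```text
t: 14.4
eef_pos: [0.5808, 0.0388, 0.1867]
ee_rot: [[-0.1, 0.995, 0.002], [0.995, 0.1, 0.0], [-0.0, 0.001, -1.0]]
wrist_force: [-0.5, -0.9, -1.1]
grip_width: 0.0393
grasp_force: 12.0
```

>>> {"method": "move_arm", "body": {"xyz": [[0,0,-0.003],[0,0,-0.004],[0,0,-0.004],[0,0,-0.004],[0,0,-0.004],[0,0,-0.0025],[0,0,0],[0,0,0]], "twist": [[0,0,0],[0,0,0],[0,0,0],[0,0,0],[0,0,0],[0,0,0],[0,0,0],[0,0,0]]}}

```text
t: 15.07
eef_pos: [0.5807, 0.0387, 0.2076]
ee_rot: [[-0.1, 0.995, 0.001], [0.995, 0.1, -0.0], [-0.0, 0.001, -1.0]]
wrist_force: [0.7, -0.3, -2.5]
grip_width: 0.0392
grasp_force: 12.0
```

```bash
python3 - <<'E'
from h import *
s=manip.sense();print(s['t'],s['eef_pos'],s['wrist_force'],s['grasp_force'])
a=manip.camera('side');w=manip.camera('wrist')
for c in('side','wrist','top'):
    if c=='top':t=manip.camera('top')
    for n in('pointer_tip','collar','bottle_mid'):print(c,n,[(np.round(d['xy'],1),round(d['conf'],2)) for d in manip.tip_of(c,n)][:4])
A=cv2.resize(a[185:255,205:285],(480,420),interpolation=2);B=cv2.resize(w[60:230,200:330],(320,420),interpolation=2)
cv2.imwrite('pics/c6.png',np.hstack([A,B]))
k=manip.get_calibration('side')
def px(p):
    v=np.array(k['orientation']).T@(np.array(p)-k['position']);v=np.array(k['intrinsics'])@(v*[1,-1,-1]);return (v/v[2])[:2].round(1)
for n,p in(('ptr .1355',(.578,.0637,.1355)),('collar .1355',(.5805,.0388,.1355)),('posttop',(.575,.0935,.152))):print(n,px(p),'crop',(px(p)-[205,185])*6)
E
```

```text
15.0667 [0.5806826  0.03873805 0.20764148] [ 0.74401646 -0.33204675 -2.47344297] 11.999756976147182
side pointer_tip [(array([248.6, 213. ]), 0.42)]
side collar [(array([297.5, 217.1]), 0.83), (array([247.6, 209.7]), 0.65), (array([228.9, 253.6]), 0.54)]
side bottle_mid [(array([243. , 159.4]), 0.44)]
wrist pointer_tip [(array([260.8, 173.6]), 0.78), (array([261.2, 246.9]), 0.28)]
wrist collar [(array([257.7, 203.3]), 0.86), (array([ 90.3, 170.9]), 0.58), (array([364.6,  33. ]), 0.56)]
wrist bottle_mid []
top pointer_tip []
top collar [(array([188.1, 174.9]), 0.4)]
top bottle_mid [(array([303.4, 189.7]), 0.61)]
ptr .1355 [250.4 215.9] crop [272.4 185.4]
collar .1355 [249.1 209.8] crop [264.6 148.8]
posttop [251.9 220. ] crop [281.4 210. ]
```

View pics/c6.png

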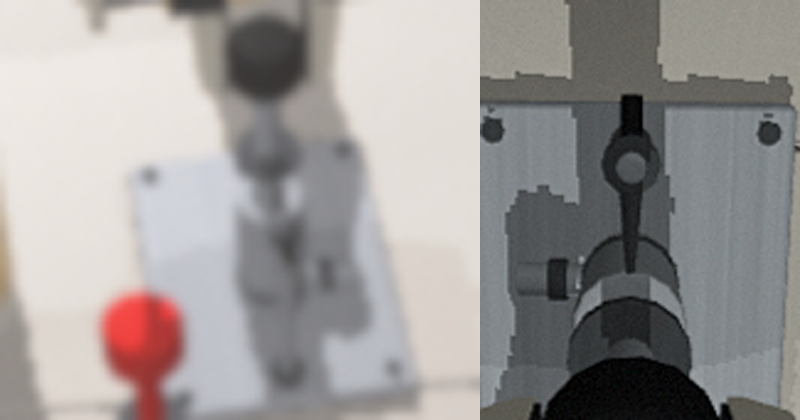

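```bash
python3 - <<'E'
from h import *
s=manip.sense();T=manip.get_calibration('wrist')
print(s['eef_pos'],s['wrist_force'])
H=np.array(T['hand_eye']);K=np.array(T['intrinsics'])
def x_at(uv,zt): # tool x at tool depth zt
    v=H[:3,:3]@(np.linalg.solve(K,[*uv,1])*[1,-1,-1]);return H[0,3]+v[0]*(zt-H[2,3])/v[2]
zc=.2076-(.103+.0316)   # collar depth below TCP
for row in(179.5,180.2,181):
  e=x_at((261,row),zc-.003)-.018
  for pr in(170.1,):
    zs=np.linspace(zc-.03,zc+.03,601);xs=np.array([x_at((261,pr),z) for z in zs])
    zp=zs[np.argmin(abs(xs-.025-e))];print('axis off',round(e,4),'pointer above collar',round(zc-zp,4))
def tip(sv,uv):return ray('wrist',uv,sv)
import pickle;s4=pickle.load(open('s4.pkl','rb'))
print('ptr two wrist',tri(ray('wrist',(250.9,170.2),s4),ray('wrist',(260.9,170.1),s)))
print('knob0/collar0 w4',tri(ray('wrist',(276.2,201.8),s4),(np.array([.5805,.0388,0]),np.array([0,0,1.]))),tri(ray('wrist',(232.7,187.3),s4),(np.array([.5805,.0388,0]),np.array([0,0,1.]))))
print('posttop',tri(ray('wrist',(261,143.8),s4),(np.array([.575,.0935,0]),np.array([0,0,1.]))))
E
```

```text
[0.58065484 0.03876148 0.20751677] [ 0.21406249  0.24395398 -1.68307692]
axis off 0.0022 pointer above collar 0.0049
axis off 0.0017 pointer above collar 0.0024
axis off 0.0011 pointer above collar -0.0004
ptr two wrist (array([0.5775, 0.0649, 0.1347]), [0.1, 0.1])
knob0/collar0 w4 (array([0.5806, 0.039 , 0.1745]), [0.2, 0.2]) (array([0.5806, 0.039 , 0.0991]), [0.2, 0.2])
posttop (array([0.575 , 0.0939, 0.1508]), [0.4, 0.4])
```

>>> {"method": "move_arm", "body": {"xyz": [[0,0,-0.0005],[0,0,-0.0005],[0,0,0],[0,0,0],[0,0,0],[0,0,0]], "twist": [[0,0,0],[0,0,0],[0,0,0],[0,0,0],[0,0,0],[0,0,0]]}}

```text
t: 16.17
eef_pos: [0.5807, 0.0388, 0.2085]
ee_rot: [[-0.1, 0.995, 0.001], [0.995, 0.1, -0.0], [-0.0, 0.001, -1.0]]
wrist_force: [-0.2, -0.4, -1.5]
grip_width: 0.0393
grasp_force: 12.0
```

```bash
python3 - <<'E'
from h import *
print('bottle',tri(ray('side',(243,159.4)),ray('top',(303.4,189.7))))
s=manip.sense();print(s['eef_pos'],s['wrist_force'],s['grasp_force'])
print(manip.job_done())
E
```

```text
bottle (array([ 0.5854, -0.2225,  0.114 ]), [1.7, 1.7])
[0.58065992 0.03875478 0.20852737] [-0.18079861 -0.35294828 -1.49574146] 11.99979447555961
the job is handed in; nothing more can be done
None
```

The job is handed in, with no verdict returned: the bottle stands on the bare table about 26 cm from the plunger, and the gripper holds the plunger with its collar within about 1–2 mm of the pointer by my measurements.

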